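# Sort the bench things into the four-bay frame

## Robot

A 6-joint arm with a two-finger parallel gripper is mounted at the origin on a cart in front of the work surface, level with it; the furniture and walls round the work are solid. World frame = base frame: x ahead of the robot, y to its left, z up, the work surface at z = 0. Lengths are in mm, angles in rad, forces in N, time in s.
With the tool pointing down it reaches from about 350 to 775 mm from the base axis. Payload 5.5 kg.
Tool frame: the origin (TCP) lies on the centre line of the jaws, within the pads' length; the fingertips stand 17 mm ahead of it and the grasp point (between the pads) lies 2 mm behind it; z points along the fingers, y is the line along which they close (so a half turn about z gives the same grasp; the last joint's range is limited). The gripper opens to 85 mm and grips with 20 to 120 N. Pads are 22 mm wide; open, the fingers measure 114 mm over their backs; the gripper's body (76 mm by 85 mm) begins 54 mm behind the grasp point. The pads swing forward as they close: fully open they stand 13 mm farther back than shut.
Start: joints at [-1.434, 0.313, 0.046, 1.304, 0, 1.431], TCP at [157.13, -553.158, 218.223] pointing down, gripper open.
Joint ranges: [-2.76, 2.76], [-0.86, 1.69], [-1.03, 1.26], [-2.2, 2.34], [-1.47, 1.5], [-3.14, 3.14]. Speed limits (rad/s): [2.57, 2.57, 3.14, 3.14, 3.14, 3.14].

## Interface

Orientations are given as [roll, pitch, yaw] about the fixed x, y, z axes, in that order (R = Rz(yaw) Ry(pitch) Rx(roll)).
In Python, from plant import robot gives the robot as it stands.
- The arm moves only by the tool move_arm, never from a script. Its arguments are lists of equal length, an entry for each row: "linear": the shift along the tool's x, y, z in units of 30 mm (1.0 is 30 mm), a list of three; "rot": the turn, a rotation vector about the tool's x, y, z in units of 5 degrees (1.0 is 5 degrees), a list of three; "jaw": the gripper command: -1 is shut, 1 is fully open, values between are in proportion. A call has 1 to 10 rows; each row shifts and turns the commanded pose from where the row before left it, along the tool's axes as they then stand; what a row does not reach is not made up. A row lasts 1/12 s, in which the tool goes at most 41.7 mm and 7.16 degrees, less where a joint would pass 70% of its speed; a pose out of reach is approached as far as the arm can. A call is refused whole if a number of a shift passes 1 or a number of a turn 1, either way. A call with a gripper value outside its range is refused whole. The fingers move at their own pace and stop on an object; the grip force is fixed at half the most. Time passes only in rows, so rows that do not move let the fingers close. It gives the time, the measured TCP pose, the force, the opening and the grip force at its end, in the units of the state.
- robot.state(): the state, without advancing time (a new reading comes with each control period).
- robot.snapshot(name): name is "scene" or "side" or "wrist"; returns a dict with "img" (480x640x3 uint8, red, green, blue), "range_z" (480x640 float32, mm along the optical axis (not along the pixel's ray), 0 where there is no reading), "fovy" (degrees; the focal length in pixels is half the picture's height over the tangent of half this angle, whatever the lens; pixels are square), "cx", "cy" (the principal point, pixels), "rvec" (rotation vector, rad) and "tvec" (3), from world to camera coordinates, as OpenCV has them; the wrist camera has in their place "tool_from_camera" (4x4, takes a point from camera to tool coordinates, whose origin is the TCP and whose axes are the flange's). Camera axes: x right, y down, z forward; pixel columns grow to the right and rows downward; lengths in mm; the calibration is good to about 2 mm. The wrist camera is an equidistant fisheye: a pixel r from the principal point sees the ray r / f radians off the axis. A picture is of the moment at which its call begins: read the wrist's pose just before it.
- robot.job_done(): hands the job in; it is judged then, once.
The state is a dict: "t": time; "joint_positions": joint angles; "qvel": joint speeds; "joint_torque": joint torques, N m; "ee_pos": TCP position; "eef_rot": TCP orientation; "wrist_force": force on the tool from outside, world axes, zero at the start; "wrist_torque": the same for the moment, N m; "finger_gap": finger opening in mm; "gripper_force": force on a finger pad.
Only numpy, scipy, OpenCV 4.12 (cv2) and the standard library are available. Lean on these libraries where they do the work, as an engineer would, in place of code of your own. Each camera call takes 0.05 s, during which the arm holds its last target. There are 200 camera calls.

## Task

Sort the things lying on the bench into the coloured bays of the wooden sorting frame: the amber dropper bottle standing upright in the white bay, the brass weight and the folded loupe side by side in the blue bay, the pale pebble in the cork bay and the eraser in the green bay. Each goes right inside its bay, on the bay's floor, the weight upright and the loupe and eraser flat. Never let the bottle tip over, and leave the green pencil where it is.

Things in the scene. Friction and masses are not known exactly. Their poses are not given: they have to be found in the camera images.
- bottle: Amber dropper bottle with a black rubber teat, standing: 33 mm diameter, 102 mm tall; the round body goes up to 70 mm, the collar (24 mm) to 77 mm, the teat (13 mm) above it. The one among the things on the bench in front of the frame. Origin: centre of the underside, z up. Loose, under 0.1 kg
- weight: Brass weight, standing: round body 38 mm diameter, 33 mm high, with a knob of 18 mm diameter on top, 48 mm tall in all. Origin: centre of the underside, z up. Loose, about 0.16 kg
- loupe: Folded pocket loupe lying flat: two grey rounded metal plates one above the other, 50 mm (its x axis) by 28 mm (its y axis), 16 mm high. Grasp it across the 28 mm. Origin: centre of the underside, z up. Loose, about 0.06 kg
- stone: Smooth pale egg-shaped pebble, lying: 44 mm (its x axis) by 60 mm (its y axis), 32 mm high, widest about 16 mm up. Grasp it across the 44 mm. Origin: centre of the underside, z up. Loose, about 0.2 kg
- eraser: Blue and white eraser, lying: 21 mm (its x axis) by 45 mm (its y axis), 13 mm high. Grasp it across the 21 mm. Origin: centre of the underside, z up. Loose, about 0.03 kg
- white_bay: White lining covering the whole floor of one bay of a fixed four-bay wooden sorting frame; the lining is under 1 mm thick and level with the bench. Bay inside: 100 mm (its x axis) by 120 mm (its y axis); the walls round it are 5 mm thick, 10 mm high. The linings swap bays, the frame shifts and turns a little. Origin: centre of the bay's floor, z up
- blue_bay: Blue lining covering the whole floor of one bay of a fixed four-bay wooden sorting frame; the lining is under 1 mm thick and level with the bench. Bay inside: 100 mm (its x axis) by 120 mm (its y axis); the walls round it are 5 mm thick, 10 mm high. The linings swap bays, the frame shifts and turns a little. Origin: centre of the bay's floor, z up
- cork_bay: Brown cork lining covering the whole floor of one bay of a fixed four-bay wooden sorting frame; the lining is under 1 mm thick and level with the bench. Bay inside: 100 mm (its x axis) by 120 mm (its y axis); the walls round it are 5 mm thick, 10 mm high. The linings swap bays, the frame shifts and turns a little. Origin: centre of the bay's floor, z up
- green_bay: Green lining covering the whole floor of one bay of a fixed four-bay wooden sorting frame; the lining is under 1 mm thick and level with the bench. Bay inside: 100 mm (its x axis) by 120 mm (its y axis); the walls round it are 5 mm thick, 10 mm high. The linings swap bays, the frame shifts and turns a little. Origin: centre of the bay's floor, z up
- pencil: Green pencil, 123 mm long (its y axis), 7 mm thick, lying loose among the things, pointing roughly away from the robot; to be left where it is. Origin: centre of the underside

How it is judged:
By the outcome, as a careful person would: the job done as asked, in the order asked, and still so for the second after the job is handed in, with the robot touching nothing.
It also fails if it takes over 131 s, if anything falls off the work surface, if the arm or the gripper's body presses on something with over 40 N, if the wrist force passes 120 N, or if a joint passes its speed limit or range.

## Working session

There is one attempt and no reset: what is moved stays moved. The work goes in short steps, Python scripts to look and compute and a tool call to move; the robot and the scene stay as the last step left them, time stands still between calls to the robot, and variables do not carry over. Pictures are saved under pics/ and viewed, at most 14 in all, crops included, and the job is handed in when it is done.

Besides the shell and the picture viewer there is one more tool, called after "Request:" as name(argument=value, ...) on one line, values as JSON. move_arm: Moves the arm, as the interface text tells. Its arguments: {"type":"object","properties":{"linear":{"type":"array"},"rot":{"type":"array"},"jaw":{"type":"array"}},"required":["linear","rot","jaw"]}

```bash
ls; mkdir -p pics
cat > h.py <<'E'
import numpy as np, cv2
from plant import robot
def snap(n,f):
    s=robot.snapshot(n); cv2.imwrite('pics/'+f,s['img'][:,:,::-1]); return s
def cloud(s):
    f=240/np.tan(np.radians(s['fovy'])/2); z=s['range_z'].astype(float)
    v,u=np.mgrid[:480,:640]
    P=np.stack([(u-s['cx'])/f*z,(v-s['cy'])/f*z,z],-1)
    R=cv2.Rodrigues(np.array(s['rvec'],float))[0]
    W=(P-np.array(s['tvec']).ravel())@R
    W[z==0]=np.nan
    return W
E
python3 - <<'E'
from h import *
for n in('scene','side'):
    s=snap(n,n+'0.png'); np.savez(n+'0.npz',**s)
    print(n,s['fovy'],s['cx'],s['cy'],s['rvec'],s['tvec'])
print(robot.state())
E
```

```text
pics
scene 56.769829023807226 319.8314701072345 238.92684320105508 [ 0.68060259 -2.35083546  1.50375627] [438.34028689 200.60486676 623.13555423]
side 49.94313537374928 317.8372338182958 244.65458702351157 [ 2.08991506 -0.433104    0.20863491] [-502.36601791  122.59360772  779.02084035]
{'t': 0.1, 'joint_positions': array([-1.43359398e+00,  3.13938012e-01,  4.50752843e-02,  1.30361543e+00,
        1.34030267e-05,  1.43117625e+00]), 'qvel': array([-0.0013111 , -0.0029003 ,  0.00311802, -0.00190012,  0.00191937,
       -0.00134806]), 'joint_torque': array([ 3.22255823e-03, -4.81722879e+01,  2.99244851e+01,  1.26822578e-02,
       -1.62942765e-04, -1.18576091e-05]), 'ee_pos': array([ 157.06357005, -552.62193381,  217.3837647 ]), 'eef_rot': array([-3.13992906e+00, -2.47327388e-04,  2.76822206e-01]), 'wrist_force': array([ 0.72580347, -0.47707612,  0.5644726 ]), 'wrist_torque': array([-0.00297427, -0.02411389,  0.01794122]), 'gripper_force': 0.0, 'finger_gap': 85.30539860654658}
```

View pics/scene0.png

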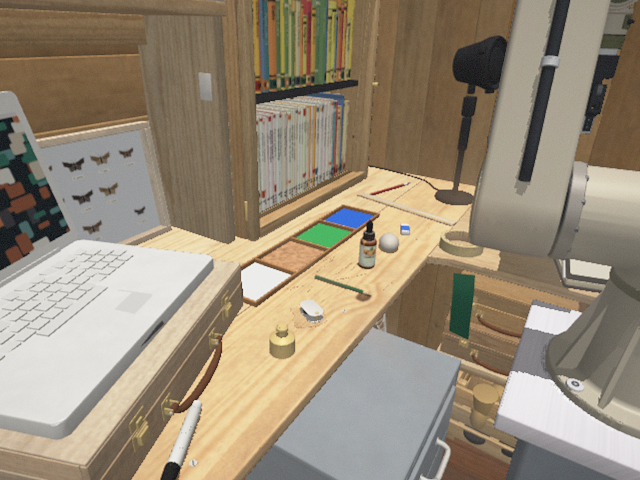

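View pics/side0.png

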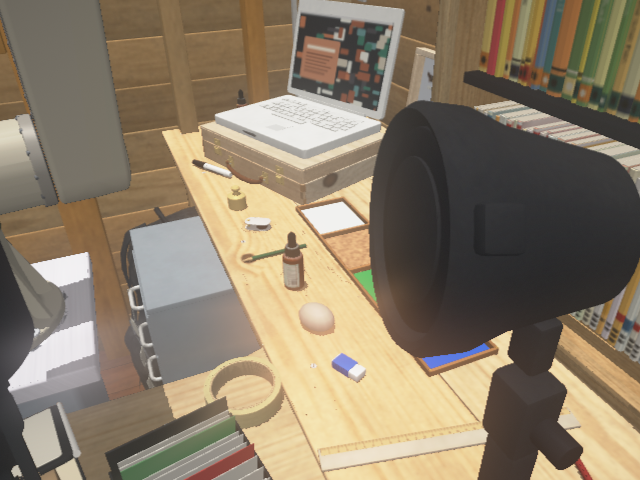

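The scene view shows the bays as white (265,280), cork (293,255), green (325,236) and blue (350,217). The bottle is at (368,245), pebble (389,243), eraser (405,230), loupe (312,310), weight (282,342) and pencil (342,286). The side view shows the same things: bottle (293,265), pebble (316,318), eraser (349,367), loupe (258,223), weight (237,200).

```bash
cat >> h.py <<'E'
def mask_pts(s,W,box,lo,hi,zr=(-10,150)):
    h=cv2.cvtColor(s['img'],cv2.COLOR_RGB2HSV); m=cv2.inRange(h,lo,hi)>0
    b=np.zeros_like(m); x0,y0,x1,y1=box; b[y0:y1,x0:x1]=1
    m&=b; m&=(W[...,2]>zr[0])&(W[...,2]<zr[1]); return W[m],m
def rect(P):
    (c,sz,a)=cv2.minAreaRect(P[:,:2].astype(np.float32)); return np.round(c,1),np.round(sz,1),round(a,1),np.round(np.median(P[:,2]),1),len(P)
E
python3 - <<'E'
from h import *
A=(0,0,0);B=(180,255,255)
for n,bx in (('scene',dict(white=((235,255,300,310),(0,0,190),(180,40,255),(-10,8)),cork=((260,235,330,280),(5,60,80),(18,160,230),(-10,4)),green=((295,215,355,255),(45,120,50),(80,255,255),(-10,8)),blue=((325,200,385,235),(105,120,50),(130,255,255),(-10,8)),
  bottle=((350,215,380,272),A,B,(12,110)),stone=((376,228,402,256),A,B,(6,60)),eraser=((395,220,415,238),A,B,(5,30)),eraserblue=((395,220,415,238),(105,100,50),(130,255,255),(-10,30)),loupe=((290,290,335,330),A,B,(6,30)),weight=((262,315,302,365),A,B,(6,60)),weighttop=((262,315,302,365),A,B,(42,60)),pencil=((308,268,375,305),(40,60,20),(90,255,200),(-5,15)))),
 ('side',dict(white=((290,195,372,240),(0,0,190),(180,40,255),(-10,8)),blue=((400,320,500,380),(105,120,50),(130,255,255),(-10,8)),bottle=((275,230,310,295),A,B,(12,110)),stone=((295,298,340,340),A,B,(6,60)),eraser=((325,345,372,385),A,B,(6,30)),loupe=((240,210,278,236),A,B,(6,30)),weight=((222,183,250,214),A,B,(6,60)),pencil=((235,235,310,268),(40,60,20),(90,255,200),(-5,15))))):
    s=dict(np.load(n+'0.npz')); W=cloud(s)
    for k,(b,lo,hi,zr) in bx.items():
        P,m=mask_pts(s,W,b,lo,hi,zr)
        if len(P)>5: print(n,k,*rect(P),'zmax',round(np.nanpercentile(P[:,2],98),1))
        else: print(n,k,len(P))
E
```

```text
scene white [611.5  76.2] [ 90.9 111.9] 0.4 2.3 1101 zmax 3.8
scene cork [607.4 -53. ] [147.8 209.9] 38.3 2.3 1321 zmax 3.8
scene green [ 610.2 -174.6] [105.  89.] 89.8 2.6 666 zmax 4.1
scene blue [ 610.3 -301.7] [102.7  91.9] 89.3 2.8 517 zmax 4.5
scene bottle [ 516.9 -198.7] [ 63.4 269.8] 28.9 49.8 611 zmax 98.4
scene stone [ 458.6 -202.1] [ 43.2 193.4] 16.9 24.3 297 zmax 33.2
scene eraser [ 450.2 -265.8] [ 25.5 127.8] 15.2 13.4 101 zmax 28.5
scene eraserblue [ 458.1 -296.6] [19.3 24.9] 28.7 14.4 33 zmax 16.1
scene loupe [464.2 111.2] [27.6 51.5] 60.3 15.7 276 zmax 17.6
scene weight [447.5 218.1] [37.6 34.1] 28.0 28.1 691 zmax 48.4
scene weighttop [448.2 215.8] [16.9 15.1] 54.8 46.8 96 zmax 49.0
scene pencil [469.8   5.4] [100.2   6. ] 0.6 6.5 97 zmax 8.5
side white [611.1  86.2] [110.4  96.4] 89.8 3.2 1187 zmax 5.1
side blue [ 606.9 -342.1] [20.2 94.5] 84.3 2.8 449 zmax 4.5
side bottle [ 458.  -104.3] [25.4 33.4] 68.2 53.8 896 zmax 99.2
side stone [ 454.3 -204.4] [40.2 57.9] 43.4 26.1 811 zmax 33.7
side eraser [ 459.2 -307.3] [22.4 45. ] 25.4 13.8 524 zmax 16.0
side loupe [462.7 110.4] [31.4 49.2] 63.4 16.5 222 zmax 18.6
side weight [474.6 241. ] [122.6  36.5] 49.3 27.8 346 zmax 49.7
side pencil [4.704e+02 1.000e-01] [ 6.8 99.4] 88.9 8.1 45 zmax 9.9
```

Run:
```python
from h import *
for n in('scene','side'):
    W=cloud(dict(np.load(n+'0.npz'))).reshape(-1,3); W=W[~np.isnan(W[:,0])]
    W=W[(W[:,2]>60)&(W[:,2]<700)&(W[:,0]>100)&(W[:,0]<800)&(abs(W[:,1])<800)]
    k,c=np.unique((W[:,:2]//100).astype(int),axis=0,return_counts=True)
    for a,b in zip(k,c):
        if b>20:
            q=W[((W[:,:2]//100).astype(int)==a).all(1)][:,2]; print(n,a*100,b,q.min().round(),q.max().round())
```

```text
scene [ 100 -800] 2060 112.0 521.0
scene [ 100 -600] 1991 245.0 504.0
scene [ 100 -500] 510 248.0 349.0
scene [100   0] 17623 174.0 473.0
scene [200   0] 9316 175.0 473.0
scene [ 300 -800] 154 94.0 519.0
scene [ 300 -600] 1244 307.0 435.0
scene [ 400 -800] 3137 60.0 523.0
scene [ 400 -700] 106 61.0 316.0
scene [ 400 -600] 1670 60.0 428.0
scene [ 400 -100] 215 60.0 103.0
scene [400 300] 498 60.0 88.0
scene [400 400] 4746 60.0 111.0
scene [400 500] 3475 60.0 111.0
scene [ 500 -800] 4702 60.0 523.0
scene [500 100] 419 60.0 110.0
scene [500 200] 2502 60.0 112.0
scene [500 300] 4758 60.0 113.0
scene [500 400] 6567 84.0 112.0
scene [500 500] 3557 60.0 112.0
scene [ 600 -800] 4615 60.0 524.0
scene [600 100] 62 86.0 110.0
scene [600 200] 1847 108.0 114.0
scene [600 300] 2984 108.0 114.0
scene [600 400] 3524 108.0 114.0
scene [ 700 -800] 3895 60.0 525.0
scene [ 700 -700] 4312 60.0 515.0
scene [ 700 -600] 2376 60.0 512.0
scene [ 700 -500] 3096 60.0 507.0
scene [ 700 -400] 3368 60.0 500.0
scene [ 700 -300] 4443 60.0 495.0
scene [ 700 -200] 1920 60.0 489.0
scene [ 700 -100] 10961 60.0 481.0
scen
[... 994 characters left out ...]
112.0
side [500 200] 1160 60.0 113.0
side [500 300] 1067 60.0 114.0
side [500 400] 657 86.0 114.0
side [500 500] 162 108.0 114.0
side [500 700] 3643 60.0 340.0
side [600 100] 701 60.0 113.0
side [600 200] 1050 76.0 115.0
side [600 300] 625 109.0 116.0
side [600 400] 501 109.0 116.0
side [600 500] 283 110.0 116.0
side [600 700] 3693 60.0 337.0
side [ 700 -500] 1259 60.0 155.0
side [ 700 -400] 5882 60.0 427.0
side [ 700 -300] 7986 244.0 425.0
side [ 700 -200] 5338 239.0 416.0
side [ 700 -100] 5489 241.0 408.0
side [700 200] 1257 60.0 116.0
side [700 300] 1337 110.0 242.0
side [700 400] 2813 110.0 346.0
side [700 500] 2627 108.0 347.0
side [700 600] 251 77.0 340.0
side [700 700] 2361 60.0 327.0
```

Request:
move_arm(linear=[[0, 0, 0], [0, 0, 0], [0, 0, 0], [0, 0, 0], [0, 0, 0], [0, 0, 0], [0, 0, 0], [0, 0, 0], [0, 0, 0], [0, 0, 0]], rot=[[0, 0, -1], [0, 0, -1], [0, 0, -1], [0, 0, -1], [0, 0, -1], [0, 0, -1], [0, 0, -1], [0, 0, -1], [0, 0, -1], [0, 0, -1]], jaw=[1, 1, 1, 1, 1, 1, 1, 1, 1, 1])

```text
t: 0.93
ee_pos: [157.1, -552.8, 217.7]
eef_rot: [-3.141, -0.001, 1.154]
wrist_force: [-0.1, -0.1, 0.1]
finger_gap: 85.6
gripper_force: 0.0
```

Request:
move_arm(linear=[[0, 0, 0], [0, 0, 0], [0, 0, 0], [0, 0, 0], [0, 0, 0], [0, 0, 0]], rot=[[0, 0, -1], [0, 0, -1], [0, 0, -1], [0, 0, -1], [0, 0, -0.83], [0, 0, 0]], jaw=[1, 1, 1, 1, 1, 1])

```text
t: 1.43
ee_pos: [157.1, -552.8, 217.7]
eef_rot: [-3.141, -0.001, 1.573]
wrist_force: [0.4, -0.1, 0.2]
finger_gap: 85.7
gripper_force: 0.0
```

Request:
move_arm(linear=[[1, 0, 0], [1, 0, 0], [1, 0, 0], [1, 0, 0], [1, 0, 0], [0.9, 0.9, 0], [0.9, 0.9, 0], [0.9, 0.9, 0], [0.9, 0.9, 0], [0.9, 0.9, 0]], rot=[[0, 0, 0], [0, 0, 0], [0, 0, 0], [0, 0, 0], [0, 0, 0], [0, 0, 0], [0, 0, 0], [0, 0, 0], [0, 0, 0], [0, 0, 0]], jaw=[1, 1, 1, 1, 1, 1, 1, 1, 1, 1])

```text
t: 2.27
ee_pos: [292.8, -266.6, 218.3]
eef_rot: [3.141, 0.0, 1.568]
wrist_force: [0.9, -0.6, -0.2]
finger_gap: 85.6
gripper_force: 0.0
```

Request:
move_arm(linear=[[0.9, 0.9, 0], [0.9, 0.9, 0], [0.9, 0.9, 0], [0.9, 0.9, 0], [0.9, 0.9, 0], [0.9, 0.9, 0], [0, 0, 0], [0, 0, 0], [0, 0, 0]], rot=[[0, 0, 0], [0, 0, 0], [0, 0, 0], [0, 0, 0], [0, 0, 0], [0, 0, 0], [0, 0, 0], [0, 0, 0], [0, 0, 0]], jaw=[1, 1, 1, 1, 1, 1, 1, 1, 1])

```text
t: 3.02
ee_pos: [453.7, -105.8, 217.8]
eef_rot: [-3.14, -0.0, 1.571]
wrist_force: [-0.3, 0.7, -0.0]
finger_gap: 85.7
gripper_force: 0.0
```

```bash
cat >> h.py <<'E'
from scipy.spatial.transform import Rotation as Ro
def wrist(f):
    st=robot.state(); s=robot.snapshot('wrist'); cv2.imwrite('pics/'+f,s['img'][:,:,::-1])
    T=np.eye(4); T[:3,:3]=Ro.from_euler('xyz',st['eef_rot']).as_matrix(); T[:3,3]=st['ee_pos']
    T=T@np.array(s['tool_from_camera'])
    fl=240/np.tan(np.radians(s['fovy'])/2); v,u=np.mgrid[:480,:640]
    dx,dy=u-s['cx'],v-s['cy']; r=np.hypot(dx,dy)+1e-9; th=np.minimum(r/fl,1.4)
    z=s['range_z'].astype(float); k=np.tan(th)/r*z
    P=np.stack([dx*k,dy*k,z],-1); W=P@T[:3,:3].T+T[:3,3]; W[z==0]=np.nan; s['W']=W; s['st']=st; s['T']=T
    return s
E
python3 - <<'E'
from h import *
s=wrist('w1.png'); print(s['st']['ee_pos'],s['st']['eef_rot'],s['fovy'],np.round(s['tool_from_camera'],2))
np.savez('w1.npz',img=s['img'],W=s['W'])
E
```

```text
[ 453.67188043 -105.79542158  217.80357027] [-3.14038344e+00 -9.74512891e-06  1.57077093e+00] 65.70646984690485 [[ 0.0000e+00 -9.7000e-01 -2.6000e-01  6.5350e+01]
 [ 1.0000e+00  0.0000e+00 -0.0000e+00  1.1000e-01]
 [ 0.0000e+00 -2.6000e-01  9.7000e-01 -1.5654e+02]
 [ 0.0000e+00  0.0000e+00  0.0000e+00  1.0000e+00]]
```

View pics/w1.png

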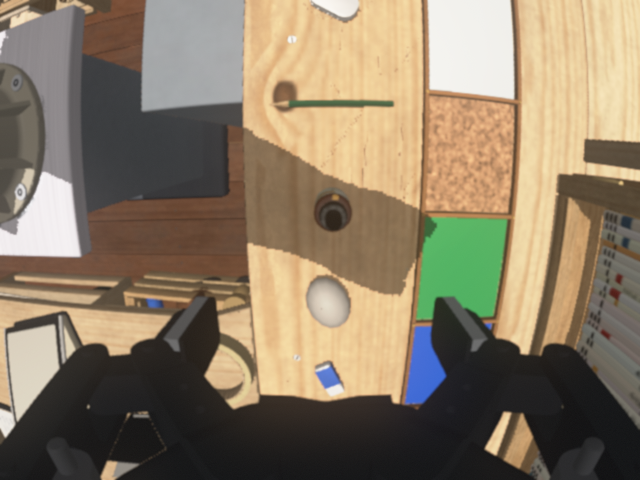

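The wrist view shows the bottle (332,210), pebble (328,301), eraser (329,378), pencil (335,103), loupe's edge (338,5), and bays: white (470,45), cork (470,153), green (462,268), blue (450,362).

Run:
```python
from h import *
s=dict(np.load('w1.npz'));W=s['W']
A=(0,0,0);B=(180,255,255)
for k,(b,lo,hi,zr) in dict(cork=((428,96,515,210),(5,60,80),(25,200,255),(-10,3.5)),green=((415,216,510,320),(45,120,50),(80,255,255),(-10,8)),blue=((400,322,500,405),(105,120,50),(130,255,255),(-10,8)),white=((428,0,516,97),(0,0,170),(180,40,255),(-10,8)),
 bottle=((305,180,360,235),A,B,(12,110)),teat=((305,180,360,235),A,B,(90,110)),stone=((300,268,356,332),A,B,(8,60)),stonetop=((300,268,356,332),A,B,(26,60)),eraser=((310,355,350,397),A,B,(6,30)),pencil=((270,85,400,120),(40,60,20),(95,255,255),(-5,15))).items():
    P,m=mask_pts(s,W,b,lo,hi,zr)
    print(k,*(rect(P) if len(P)>5 else [len(P)]), P[:,2].max() if len(P) else '', P[:,:2].min(0).round(1),P[:,:2].max(0).round(1))
```

```text
cork [607.  -45.3] [119.5  99.7] 89.4 1.4 9277 3.4967666963231636 [ 557.2 -104.5] [657.4  14.5]
green [ 605.4 -172.1] [116.2  95.1] 89.9 1.5 6646 4.59995541633441 [ 557.8 -230.3] [ 652.9 -114. ]
blue [ 604.7 -298.8] [115.   96.9] 89.4 1.6 1870 3.890346368814619 [ 556.1 -355.9] [ 653.7 -240.8]
white [607.9  78.3] [116.8  99.5] 89.7 1.3 7806 4.765904906088963 [558.   19.9] [657.9 136.5]
bottle [459.4 -98.2] [32.5 33.6] 73.9 65.7 1309 103.1072759430159 [ 443. -115.] [476.1 -81.6]
teat [459.4 -98.7] [12.3 12.9] 0.3 98.7 236 103.1072759430159 [ 453.2 -105.1] [465.5 -92.2]
stone [ 455.2 -201.4] [46.3 53.9] 1.1 27.2 1730 34.56798161616268 [ 432.  -228.1] [ 478.6 -174.4]
stonetop [ 455.9 -202.6] [34.2 47.1] 23.9 29.9 1005 34.56798161616268 [ 437.7 -225. ] [ 474.9 -180.3]
eraser [ 458.4 -306.1] [21.7 45.7] 22.9 13.1 594 15.510345739227887 [ 441.4 -329.8] [ 476.2 -283.1]
pencil [468.2   1.7] [101.    5.1] 0.7 7.5 432 9.891918591317278 [417.7  -1.4] [518.7   4.1]
```

Request:
move_arm(linear=[[0.25, 0.19, 0], [0, 0, 1], [0, 0, 1], [0, 0, 1], [0, 0, 0.8], [0, 0, 0.6], [0, 0, 0.6], [0, 0, 0.43], [0, 0, 0], [0, 0, 0]], rot=[[0, 0, 0], [0, 0, 0], [0, 0, 0], [0, 0, 0], [0, 0, 0], [0, 0, 0], [0, 0, 0], [0, 0, 0], [0, 0, 0], [0, 0, 0]], jaw=[1, 1, 1, 1, 1, 1, 1, 1, 1, 1])

```text
t: 3.9
ee_pos: [459.0, -99.0, 55.1]
eef_rot: [-3.14, -0.0, 1.569]
wrist_force: [0.4, -1.1, 0.5]
finger_gap: 85.8
gripper_force: 0.0
```

Request:
move_arm(linear=[[0, 0, 0], [0, 0, 0], [0, 0, 0], [0, 0, 0], [0, 0, 0], [0, 0, 0], [0, 0, 0], [0, 0, 0], [0, 0, 0], [0, 0, 0]], rot=[[0, 0, 0], [0, 0, 0], [0, 0, 0], [0, 0, 0], [0, 0, 0], [0, 0, 0], [0, 0, 0], [0, 0, 0], [0, 0, 0], [0, 0, 0]], jaw=[0.3, 0.2, 0.1, 0, -0.1, -0.2, -0.3, -0.4, -0.5, -0.5])

```text
t: 4.73
ee_pos: [459.9, -98.6, 55.5]
eef_rot: [3.141, 0.0, 1.571]
wrist_force: [1.0, -0.1, 1.9]
finger_gap: 21.9
gripper_force: 24.8
```

Run:
```python
from h import *
s=robot.snapshot('side'); st=robot.state(); print(st['finger_gap'],st['gripper_force'],st['wrist_force'])
cv2.imwrite('pics/s2.png',cv2.resize(s['img'][150:330,200:400,::-1],None,fx=3,fy=3))
```

```text
21.67119144727738 24.82846051454544 [0.44645991 0.62740289 3.03832918]
```

View pics/s2.png

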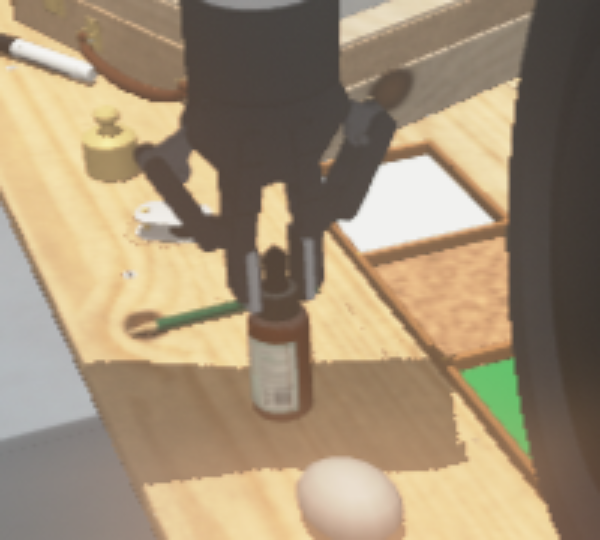

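The side view shows the bottle standing, with the pads round its collar (crop 275,285) and not the body. The tips are higher than expected, so I'll measure them from the depth.

Run:
```python
from h import *
s=robot.snapshot('side'); W=cloud(s)
for v in range(218,292,4):
    print(v,[ (tuple(W[v,u].round().astype(int)),s['img'][v,u].tolist()) for u in (283,284,292,303) if not np.isnan(W[v,u,0])])
w=wrist('w2.png')
P,m=mask_pts(w,w['W'],(250,120,420,330),(0,0,0),(180,255,255),(20,120))
print(len(P),P.min(0),P.max(0), w['st']['joint_positions'])
```

```text
218 [((np.int64(445), np.int64(-115), np.int64(139)), [86, 74, 66]), ((np.int64(446), np.int64(-115), np.int64(139)), [86, 74, 67]), ((np.int64(536), np.int64(115), np.int64(2)), [243, 224, 173]), ((np.int64(477), np.int64(-111), np.int64(130)), [84, 74, 68])]
222 [((np.int64(446), np.int64(-110), np.int64(130)), [87, 74, 66]), ((np.int64(447), np.int64(-111), np.int64(130)), [86, 73, 65]), ((np.int64(531), np.int64(100), np.int64(2)), [242, 220, 166]), ((np.int64(477), np.int64(-110), np.int64(122)), [85, 74, 68])]
226 [((np.int64(445), np.int64(-110), np.int64(123)), [87, 74, 66]), ((np.int64(447), np.int64(-109), np.int64(122)), [88, 75, 67]), ((np.int64(525), np.int64(85), np.int64(2)), [238, 212, 153]), ((np.int64(478), np.int64(-109), np.int64(114)), [86, 75, 68])]
230 [((np.int64(445), np.int64(-110), np.int64(116)), [88, 74, 66]), ((np.int64(447), np.int64(-110), np.int64(115)), [88, 75, 66]), ((np.int64(520), np.int64(72), np.int64(1)), [241, 218, 163]), ((np.int64(476), np.int64(-111), np.int64(109)), [132, 128, 125])]
234 [((np.int64(444), np.int64(-111), np.int64(110)), [
[... 3407 characters left out ...]
nt64(443), np.int64(-94), np.int64(2)), [152, 123, 93]), ((np.int64(445), np.int64(-95), np.int64(2)), [140, 110, 84]), ((np.int64(453), np.int64(-113), np.int64(12)), [168, 158, 141]), ((np.int64(473), np.int64(-108), np.int64(2)), [137, 108, 82])]
290 [((np.int64(440), np.int64(-103), np.int64(0)), [155, 125, 96]), ((np.int64(442), np.int64(-105), np.int64(1)), [155, 124, 94]), ((np.int64(453), np.int64(-110), np.int64(1)), [141, 109, 83]), ((np.int64(469), np.int64(-119), np.int64(3)), [163, 132, 101])]
8151 [ 434.92584087 -108.42836207   20.0101409 ] [484.77068189 -81.65178023 117.4385789 ] [-3.82183069e-01  2.31757426e-01 -4.89368601e-01  8.49344096e-01
 -1.08676045e-05  1.18841385e+00]
```

View pics/w2.png

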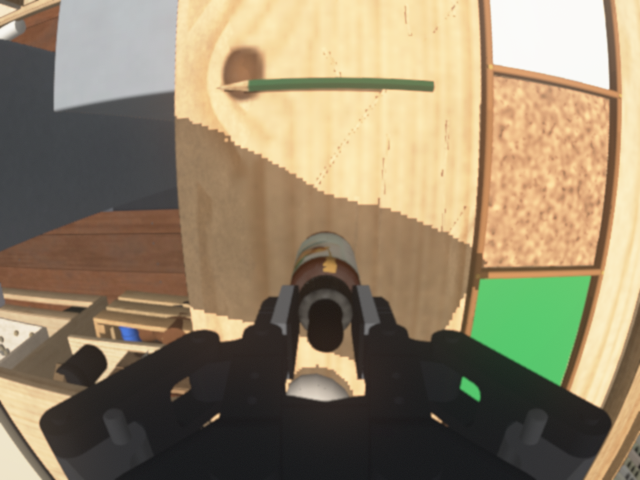

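The wrist view shows the pads (285,300)/(368,300) round the collar and teat, with the bottle upright. I'll check the wrist depth for the bench height and the pad heights.

Run:
```python
from h import *
w=wrist('w3.png');W=w['W']
for u,v in ((330,130),(400,150),(550,170),(285,290),(290,320),(368,295),(365,320),(325,330),(328,285),(327,245),(315,385)): print(u,v,W[v,u].round(1),w['img'][v,u])
print({k:np.round(v,3) for k,v in w['st'].items()})
```

```text
330 130 [462.5 -24.9   1.6] [250 222 162]
400 150 [ 5.026e+02 -3.550e+01  2.000e-01] [250 226 173]
550 170 [603.3 -41.5   2.5] [220 165 120]
285 290 [444.4 -87.8  79.7] [98 96 94]
290 320 [448.6 -88.1 104.6] [44 37 32]
368 295 [476.1 -88.4  83.2] [96 95 94]
365 320 [472.8 -88.1 104.6] [92 90 89]
325 330 [459.9 -94.8  98.9] [40 31 26]
328 285 [461.  -88.1  73.5] [41 34 27]
327 245 [460.8 -82.5  34. ] [130 118 100]
315 385 [ 453.6 -176.7   21.9] [181 170 157]
{'t': np.float64(4.883), 'joint_positions': array([-0.382,  0.232, -0.489,  0.849,  0.   ,  1.188]), 'qvel': array([-0.   , -0.001, -0.001, -0.   , -0.001,  0.   ]), 'joint_torque': array([-1.4500e-01, -3.7635e+01,  2.4493e+01, -1.3000e-01, -7.3000e-02,
        1.0000e-03]), 'ee_pos': array([459.924, -98.631,  55.449]), 'eef_rot': array([3.141, 0.   , 1.571]), 'wrist_force': array([0.21 , 0.31 , 2.787]), 'wrist_torque': array([ 0.047,  0.014, -0.012]), 'gripper_force': np.float64(24.844), 'finger_gap': np.float64(21.86)}
```

The pads actually span about z 75–112 with the TCP at 55, so the tips sit about 18 mm behind the reported TCP. I'll open, go lower and regrasp on the body.

Request:
move_arm(linear=[[0, 0, 0], [0, 0, 0], [0, 0, 0], [0, 0, 0], [0, 0, 0], [0, 0, 0], [0, 0, 0.3], [0, 0, 0.4], [0, 0, 0.4], [0, 0, 0]], rot=[[0, 0, 0], [0, 0, 0], [0, 0, 0], [0, 0, 0], [0, 0, 0], [0, 0, 0], [0, 0, 0], [0, 0, 0], [0, 0, 0], [0, 0, 0]], jaw=[-0.3, -0.1, 0.1, 0.3, 0.5, 0.5, 0.5, 0.5, 0.5, 0.5])

```text
t: 5.77
ee_pos: [457.9, -97.9, 19.9]
eef_rot: [-3.138, -0.001, 1.571]
wrist_force: [-1.2, 0.0, -0.3]
finger_gap: 64.1
gripper_force: 0.0
```

Request:
move_arm(linear=[[0, 0, 0], [0, 0, 0], [0, 0, 0], [0, 0, 0], [0, 0, 0], [0, 0, 0], [0, 0, 0], [0, 0, 0], [0, 0, 0], [0, 0, 0]], rot=[[0, 0, 0], [0, 0, 0], [0, 0, 0], [0, 0, 0], [0, 0, 0], [0, 0, 0], [0, 0, 0], [0, 0, 0], [0, 0, 0], [0, 0, 0]], jaw=[0.3, 0.2, 0.1, 0, -0.1, -0.2, -0.3, -0.4, -0.5, -0.5])

```text
t: 6.6
ee_pos: [460.2, -98.8, 23.0]
eef_rot: [3.141, 0.0, 1.571]
wrist_force: [-1.5, 0.9, 5.7]
finger_gap: 30.8
gripper_force: 58.8
```

Run:
```python
from h import *
s=robot.snapshot('side'); st=robot.state(); print(st['finger_gap'],st['gripper_force'],st['wrist_force'],st['ee_pos'])
cv2.imwrite('pics/s4.png',cv2.resize(s['img'][150:330,200:400,::-1],None,fx=3,fy=3))
```

```text
30.122519427159034 58.84483296889812 [-0.58776757  0.11624836  5.94052048] [460.16008793 -98.75526259  22.9814692 ]
```

View pics/s4.png

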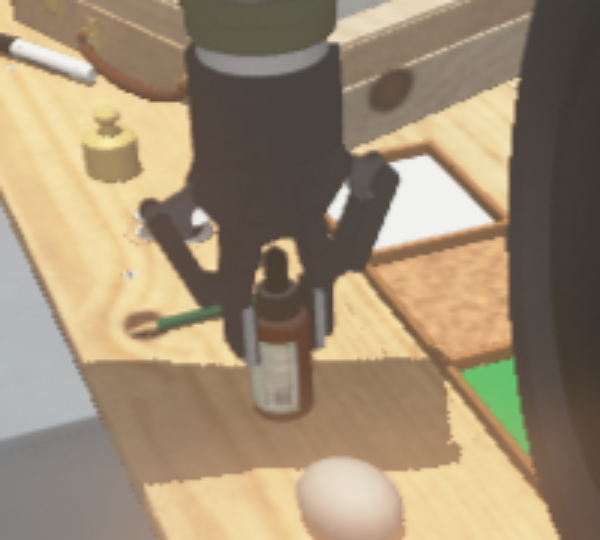

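The pads now hold the bottle's body (crop 280,335), and it is upright. Lift and carry to the white bay.

Request:
move_arm(linear=[[0, 0, -0.3], [0, 0, -0.6], [0, 0, -0.6], [0, 0, -0.5], [0.4, 0.34, 0], [0.7, 0.6, 0], [0.9, 0.75, 0], [0.9, 0.75, 0], [0.9, 0.75, 0], [0.9, 0.75, 0]], rot=[[0, 0, 0], [0, 0, 0], [0, 0, 0], [0, 0, 0], [0, 0, 0], [0, 0, 0], [0, 0, 0], [0, 0, 0], [0, 0, 0], [0, 0, 0]], jaw=[-0.6, -0.6, -0.6, -0.6, -0.6, -0.6, -0.6, -0.6, -0.6, -0.6])

```text
t: 7.48
ee_pos: [578.7, 43.7, 82.8]
eef_rot: [3.141, 0.0, 1.571]
wrist_force: [1.5, -0.9, -0.7]
finger_gap: 30.2
gripper_force: 59.5
```

Request:
move_arm(linear=[[0.7, 0.6, 0], [0.43, 0.36, 0], [0, 0, 0], [0, 0, 0], [0, 0, 0]], rot=[[0, 0, 0], [0, 0, 0], [0, 0, 0], [0, 0, 0], [0, 0, 0]], jaw=[-0.6, -0.6, -0.6, -0.6, -0.6])

```text
t: 7.9
ee_pos: [605.8, 75.9, 82.1]
eef_rot: [-3.14, 0.0, 1.571]
wrist_force: [-0.2, 0.3, -0.4]
finger_gap: 30.4
gripper_force: 59.6
```

Run:
```python
from h import *
w=wrist('w5.png');W=w['W']; np.savez('w5.npz',img=w['img'],W=W)
P,m=mask_pts(w,W,(0,0,640,480),(0,0,170),(180,40,255),(-4,6)); P=P[(abs(P[:,0]-608)<70)&(abs(P[:,1]-78)<75)]
print(rect(P),P[:,:2].min(0),P[:,:2].max(0))
s=robot.snapshot('side'); Ws=cloud(s)
m=(abs(Ws[...,0]-607)<30)&(abs(Ws[...,1]-76)<30)&(Ws[...,2]>8)&(Ws[...,2]<90)
h=cv2.cvtColor(s['img'],cv2.COLOR_RGB2HSV)
Q=Ws[m]; print(len(Q),np.percentile(Q[:,2],[0,1,5,20,50]).round(1)); vv,uu=np.where(m); print(uu.min(),uu.max(),vv.min(),vv.max())
cv2.imwrite('pics/s5.png',cv2.resize(s['img'][100:280,230:430,::-1],None,fx=3,fy=3))
```

```text
(array([607.1, 115.3]), array([100.1,  47.7]), 0.6, np.float64(1.6), 9916) [556.85337163  91.0731077 ] [656.86134514 138.85101636]
212 [61.9 62.8 63.9 68.6 76.2]
323 339 181 195
```

View pics/s5.png

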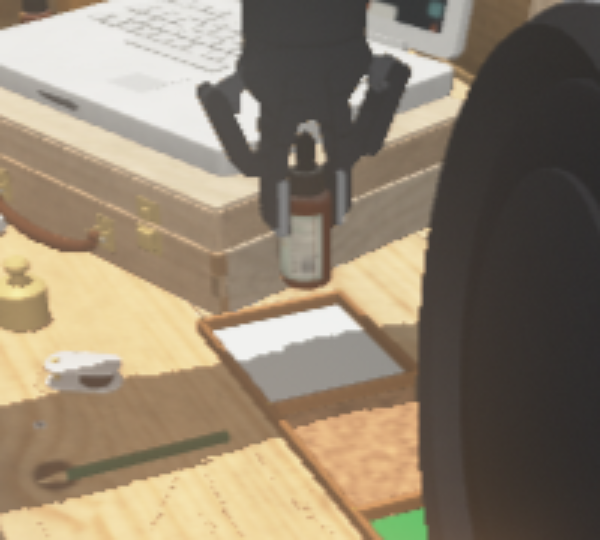

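The bottle is held upright over the white bay (crop 305,340). Lower, release and retreat.

Request:
move_arm(linear=[[0, 0, 0.4], [0, 0, 0.5], [0, 0, 0.5], [0, 0, 0.3], [0, 0, 0.15], [0, 0, 0.1], [0, 0, 0], [0, 0, 0], [0, 0, 0], [0, 0, 0]], rot=[[0, 0, 0], [0, 0, 0], [0, 0, 0], [0, 0, 0], [0, 0, 0], [0, 0, 0], [0, 0, 0], [0, 0, 0], [0, 0, 0], [0, 0, 0]], jaw=[-0.6, -0.6, -0.6, -0.6, -0.6, -0.6, -0.6, -0.6, -0.6, -0.6])

```text
t: 8.83
ee_pos: [607.4, 76.3, 24.6]
eef_rot: [3.14, 0.0, 1.571]
wrist_force: [0.7, 0.1, -1.6]
finger_gap: 30.6
gripper_force: 59.7
```

Request:
move_arm(linear=[[0, 0, 0], [0, 0, 0], [0, 0, 0], [0, 0, 0], [0, 0, 0], [0, 0, 0], [0, 0, 0], [0, 0, 0], [0, 0, 0], [0, 0, 0]], rot=[[0, 0, 0], [0, 0, 0], [0, 0, 0], [0, 0, 0], [0, 0, 0], [0, 0, 0], [0, 0, 0], [0, 0, 0], [0, 0, 0], [0, 0, 0]], jaw=[-0.3, -0.2, -0.15, -0.1, 0, 0.1, 0.2, 0.3, 0.3, 0.3])

```text
t: 9.67
ee_pos: [606.7, 76.3, 23.7]
eef_rot: [-3.142, 0.0, 1.571]
wrist_force: [-0.2, 0.3, 0.4]
finger_gap: 55.7
gripper_force: 0.0
```

Request:
move_arm(linear=[[0, 0, -0.5], [0, 0, -1], [0, 0, -1], [0, 0, -1], [0, 0, -1], [0, 0, -0.85], [0.6, -0.66, 0], [0.8, -0.88, 0], [0.8, -0.88, 0], [0.8, -0.88, 0]], rot=[[0, 0, 0], [0, 0, 0], [0, 0, 0], [0, 0, 0], [0, 0, 0], [0, 0, 0], [0, 0, 0], [0, 0, 0], [0, 0, 0], [0, 0, 0]], jaw=[0.3, 0.3, 0.3, 0.3, 0.3, 0.5, 1, 1, 1, 1])

```text
t: 10.5
ee_pos: [506.7, 166.8, 184.3]
eef_rot: [3.141, -0.0, 1.57]
wrist_force: [0.4, 0.6, 0.6]
finger_gap: 84.9
gripper_force: 0.0
```

Request:
move_arm(linear=[[0.8, -0.88, 0], [0.6, -0.7, 0], [0.3, -0.4, 0], [0, 0, 0], [0, 0, 0], [0, 0, 0]], rot=[[0, 0, 0], [0, 0, 0], [0, 0, 0], [0, 0, 0], [0, 0, 0], [0, 0, 0]], jaw=[1, 1, 1, 1, 1, 1])

```text
t: 11.0
ee_pos: [449.4, 216.9, 184.4]
eef_rot: [3.14, 0.0, 1.571]
wrist_force: [-0.5, -0.9, -0.6]
finger_gap: 85.3
gripper_force: 0.0
```

Run:
```python
from h import *
w=wrist('w6.png');W=w['W']; np.savez('w6.npz',img=w['img'],W=W); print(w['st']['ee_pos'],w['st']['eef_rot'],w['st']['finger_gap'])
def near(x,y,r,z0,z1):
    m=(np.hypot(W[...,0]-x,W[...,1]-y)<r)&(W[...,2]>z0)&(W[...,2]<z1); return W[m]
for n,a in dict(weight=(448,217,40,8,60),top=(448,217,40,42,60),loupe=(463,111,45,7,30),bottle=(607,76,30,60,110),teat=(607,76,30,85,110)).items():
    P=near(*a); print(n,*(rect(P) if len(P)>5 else [len(P)]),P[:,2].max() if len(P) else '')
```

```text
[449.43310159 216.90569542 184.40671622] [3.14039301e+00 2.51705182e-04 1.57050835e+00] 85.31856703412114
weight [448.  212.5] [38.2 37.4] 89.0 30.0 1583 49.87218034391333
top [447.4 212.8] [17.5 17.3] 22.4 47.1 376 49.87218034391333
loupe [461.6 109.5] [29.  49.9] 57.7 15.4 1152 18.14176956149828
bottle 0 
teat 0
```

View pics/w6.png

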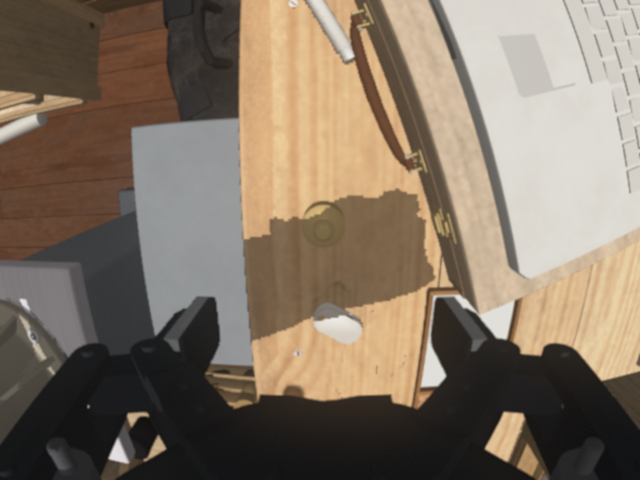

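The weight is at (323,222) and the loupe at (338,323). The suitcase edge is about 100 mm to the right of the weight.

Request:
move_arm(linear=[[-0.14, -0.05, 0.5], [0, 0, 1], [0, 0, 1], [0, 0, 1], [0, 0, 1], [0, 0, 0.8], [0, 0, 0.5], [0, 0, 0.4], [0, 0, 0.27], [0, 0, 0]], rot=[[0, 0, 0], [0, 0, 0], [0, 0, 0], [0, 0, 0], [0, 0, 0], [0, 0, 0], [0, 0, 0], [0, 0, 0], [0, 0, 0], [0, 0, 0]], jaw=[1, 1, 1, 0.8, 0.7, 0.6, 0.6, 0.6, 0.6, 0.6])

```text
t: 11.88
ee_pos: [446.4, 211.9, -11.7]
eef_rot: [-3.139, 0.001, 1.569]
wrist_force: [0.2, 0.2, -0.1]
finger_gap: 68.6
gripper_force: 0.0
```

Request:
move_arm(linear=[[0, 0, 0], [0, 0, 0], [0, 0, 0], [0, 0, 0], [0, 0, 0], [0, 0, 0], [0, 0, 0], [0, 0, 0], [0, 0, 0], [0, 0, 0]], rot=[[0, 0, 0], [0, 0, 0], [0, 0, 0], [0, 0, 0], [0, 0, 0], [0, 0, 0], [0, 0, 0], [0, 0, 0], [0, 0, 0], [0, 0, 0]], jaw=[0.3, 0.2, 0.1, 0, -0.1, -0.2, -0.3, -0.4, -0.5, -0.5])

```text
t: 12.72
ee_pos: [447.5, 213.3, -8.7]
eef_rot: [3.14, -0.0, 1.571]
wrist_force: [-0.5, -0.5, 5.5]
finger_gap: 35.1
gripper_force: 59.1
```

Request:
move_arm(linear=[[0, 0, -0.4], [0, 0, -0.8], [0, 0, -1], [0, 0, -0.8], [0, 0, -0.4], [-0.5, 0.2, 0], [-0.8, 0.3, 0], [-1, 0.31, 0], [-1, 0.31, 0], [-1, 0.31, 0]], rot=[[0, 0, 0], [0, 0, 0], [0, 0, 0], [0, 0, 0], [0, 0, 0], [0, 0, 0], [0, 0, 0], [0, 0, 0], [0, 0, 0], [0, 0, 0]], jaw=[-0.6, -0.6, -0.6, -0.6, -0.6, -0.6, -0.6, -0.6, -0.6, -0.6])

```text
t: 13.55
ee_pos: [489.6, 83.2, 92.3]
eef_rot: [-3.142, 0.0, 1.572]
wrist_force: [0.5, -0.7, -2.2]
finger_gap: 34.8
gripper_force: 60.2
```

Request:
move_arm(linear=[[-1, 0.31, 0], [-1, 0.31, 0], [-1, 0.31, 0], [-1, 0.31, 0], [-1, 0.31, 0], [-1, 0.31, 0], [-1, 0.31, 0], [-1, 0.31, 0], [-1, 0.31, 0], [-1, 0.31, 0]], rot=[[0, 0, 0], [0, 0, 0], [0, 0, 0], [0, 0, 0], [0, 0, 0], [0, 0, 0], [0, 0, 0], [0, 0, 0], [0, 0, 0], [0, 0, 0]], jaw=[-0.6, -0.6, -0.6, -0.6, -0.6, -0.6, -0.6, -0.6, -0.6, -0.6])

```text
t: 14.38
ee_pos: [582.7, -217.1, 92.0]
eef_rot: [-3.141, -0.0, 1.571]
wrist_force: [1.3, -0.2, -1.3]
finger_gap: 35.0
gripper_force: 60.2
```

Request:
move_arm(linear=[[-0.8, 0.3, 0], [-0.6, 0.3, 0], [-0.33, 0.12, 0], [0, 0, 0], [0, 0, 0], [0, 0, 0]], rot=[[0, 0, 0], [0, 0, 0], [0, 0, 0], [0, 0, 0], [0, 0, 0], [0, 0, 0]], jaw=[-0.6, -0.6, -0.6, -0.6, -0.6, -0.6])

```text
t: 14.88
ee_pos: [603.6, -266.2, 91.9]
eef_rot: [-3.14, -0.001, 1.572]
wrist_force: [-0.2, 0.7, -1.7]
finger_gap: 34.7
gripper_force: 60.2
```

Run:
```python
from h import *
w=wrist('w7.png');W=w['W']; np.savez('w7.npz',img=w['img'],W=W); print(w['st']['ee_pos'],w['st']['eef_rot'],w['st']['finger_gap'])
B=(180,255,255)
for n,(lo,hi,c) in dict(green=((45,100,30),(85,255,255),(606,-172)),blue=((105,100,30),(130,255,255),(605,-299))).items():
    P,m=mask_pts(w,W,(0,0,640,480),lo,hi,(-6,6)); P=P[(abs(P[:,0]-c[0])<65)&(abs(P[:,1]-c[1])<75)]
    print(n,*rect(P),P[:,:2].min(0),P[:,:2].max(0))
```

```text
[ 603.59029759 -266.19206578   91.85664097] [-3.14016801e+00 -1.20940322e-03  1.57193939e+00] 34.7011245960123
green [ 604.9 -171.2] [118.8  98.4] 89.7 1.6 25064 [ 555.41229756 -230.76383134] [ 654.35708667 -111.77578586]
blue [ 603.6 -296.1] [117.6  98.8] 89.0 1.6 10591 [ 554.17137163 -355.52393274] [ 653.16235185 -237.25928687]
```

View pics/w7.png

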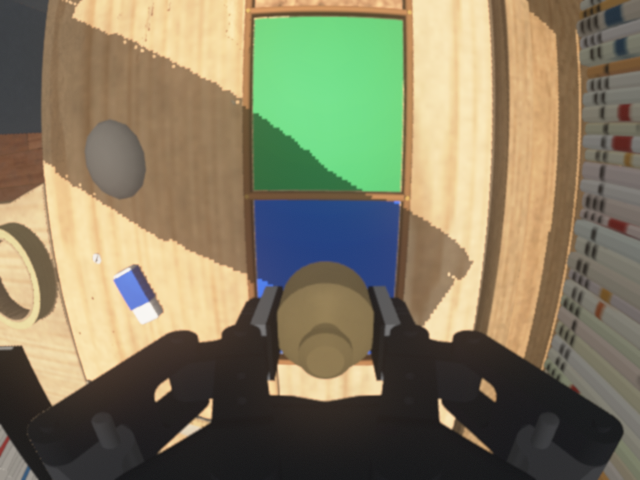

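The weight hangs over the blue bay (325,320), with the green bay at (328,105) and the blue bay's top wall at row 197. The position is right, so lower it and release.

Request:
move_arm(linear=[[0, 0, 0.5], [0, 0, 0.8], [0, 0, 0.8], [0, 0, 0.6], [0, 0, 0.35], [0, 0, 0.15], [0, 0, 0.1], [0, 0, 0], [0, 0, 0], [0, 0, 0]], rot=[[0, 0, 0], [0, 0, 0], [0, 0, 0], [0, 0, 0], [0, 0, 0], [0, 0, 0], [0, 0, 0], [0, 0, 0], [0, 0, 0], [0, 0, 0]], jaw=[-0.6, -0.6, -0.6, -0.6, -0.6, -0.6, -0.6, -0.6, -0.6, -0.6])

```text
t: 15.77
ee_pos: [605.4, -268.3, -5.3]
eef_rot: [3.14, 0.001, 1.571]
wrist_force: [-0.3, -0.7, -1.7]
finger_gap: 34.7
gripper_force: 60.2
```

Request:
move_arm(linear=[[0, 0, 0], [0, 0, 0], [0, 0, 0], [0, 0, 0], [0, 0, 0], [0, 0, 0], [0, 0, 0], [0, 0, 0], [0, 0, -0.3], [0, 0, -0.8]], rot=[[0, 0, 0], [0, 0, 0], [0, 0, 0], [0, 0, 0], [0, 0, 0], [0, 0, 0], [0, 0, 0], [0, 0, 0], [0, 0, 0], [0, 0, 0]], jaw=[-0.2, -0.15, -0.1, 0, 0.05, 0.1, 0.15, 0.15, 0.15, 0.15])

```text
t: 16.6
ee_pos: [601.8, -266.3, 23.2]
eef_rot: [-3.136, -0.004, 1.571]
wrist_force: [-0.0, -0.1, -0.9]
finger_gap: 49.0
gripper_force: 0.0
```

Request:
move_arm(linear=[[0, 0, -1], [0, 0, -1], [0, 0, -1], [0, 0, -1], [0, 0, -0.8], [0.6, -0.23, 0], [1, -0.38, 0], [1, -0.38, 0], [1, -0.38, 0], [1, -0.38, 0]], rot=[[0, 0, 0], [0, 0, 0], [0, 0, 0], [0, 0, 0], [0, 0, 0], [0, 0, 0], [0, 0, 0], [0, 0, 0], [0, 0, 0], [0, 0, 0]], jaw=[0.15, 0.15, 0.15, 0.3, 0.6, 1, 1, 1, 1, 1])

```text
t: 17.43
ee_pos: [551.2, -128.7, 171.0]
eef_rot: [3.141, 0.0, 1.57]
wrist_force: [-0.3, 0.9, 1.0]
finger_gap: 85.5
gripper_force: 0.0
```

Request:
move_arm(linear=[[1, -0.38, 0], [1, -0.38, 0], [1, -0.38, 0], [1, -0.38, 0], [1, -0.38, 0], [1, -0.38, 0], [1, -0.35, 0], [0.6, -0.2, 0], [0.3, -0.1, 0], [0, 0, 0]], rot=[[0, 0, 0], [0, 0, 0], [0, 0, 0], [0, 0, 0], [0, 0, 0], [0, 0, 0], [0, 0, 0], [0, 0, 0], [0, 0, 0], [0, 0, 0]], jaw=[1, 1, 1, 1, 1, 1, 1, 1, 1, 1])

```text
t: 18.27
ee_pos: [463.4, 108.6, 170.9]
eef_rot: [3.141, -0.0, 1.574]
wrist_force: [0.6, -0.1, 0.4]
finger_gap: 85.4
gripper_force: 0.0
```

Request:
move_arm(linear=[[0, 0, 0], [0, 0, 0], [0, 0, 0], [0, 0, 0], [0, 0, 0], [0, 0, 0], [0, 0, 0], [0, 0, 0], [0, 0, 0], [0, 0, 0]], rot=[[0, 0, -1], [0, 0, -1], [0, 0, -1], [0, 0, -1], [0, 0, -1], [0, 0, -1], [0, 0, -1], [0, 0, -1], [0, 0, -1], [0, 0, -1]], jaw=[1, 1, 1, 1, 1, 1, 1, 1, 1, 1])

```text
t: 19.1
ee_pos: [464.8, 105.7, 170.4]
eef_rot: [-3.141, 0.001, 2.446]
wrist_force: [0.5, -0.9, -0.4]
finger_gap: 85.5
gripper_force: 0.0
```

Request:
move_arm(linear=[[0, 0, 0], [0, 0, 0], [0, 0, 0], [0, 0, 0], [0, 0, 0]], rot=[[0, 0, -1], [0, 0, -0.8], [0, 0, 0], [0, 0, 0], [0, 0, 0]], jaw=[1, 1, 1, 1, 1])

```text
t: 19.52
ee_pos: [464.4, 106.4, 170.3]
eef_rot: [-3.141, 0.0, 2.598]
wrist_force: [0.4, 0.4, 0.3]
finger_gap: 85.5
gripper_force: 0.0
```

```bash
cat >> h.py <<'E'
def near(W,x,y,r,z0,z1):
    m=(np.hypot(W[...,0]-x,W[...,1]-y)<r)&(W[...,2]>z0)&(W[...,2]<z1); return W[m]
def pca(P):
    c=P[:,:2].mean(0); e,v=np.linalg.eigh(np.cov((P[:,:2]-c).T)); return c.round(1),np.degrees(np.arctan2(v[1,1],v[0,1])).round(1),np.sqrt(e).round(1)
def totool(st,x,y):
    R=Ro.from_euler('xyz',st['eef_rot']).as_matrix(); return (R.T@(np.array([x,y,st['ee_pos'][2]])-st['ee_pos'])/30).round(2)
E
python3 - <<'E'
from h import *
w=wrist('w8.png');W=w['W']; st=w['st']; print(st['ee_pos'],np.degrees(st['eef_rot']),st['finger_gap'])
for z in(6,11):
    P=near(W,462,110,45,z,30); print(*rect(P),pca(P))
print(totool(st,*rect(P)[0]))
P=near(W,607,76,30,60,110); print('bottle',len(P), rect(P) if len(P)>5 else '')
E
```

```text
[464.35545596 106.43506863 170.26660825] [-1.79993708e+02  2.18472502e-02  1.48842378e+02] 85.50562452531763
[461.7 108.7] [26.8 49.3] 59.2 15.3 1660 (array([461.1, 109.2]), np.float64(149.7), array([ 7.5, 13.4]))
[461.7 108.7] [26.8 49.3] 59.2 15.3 1660 (array([461.1, 109.2]), np.float64(149.7), array([ 7.5, 13.4]))
[ 0.11  0.02 -0.  ]
bottle 620 (array([602.4,  78.5]), array([30.4, 22.1]), 69.3, np.float64(67.7), 620)
```

View pics/w8.png

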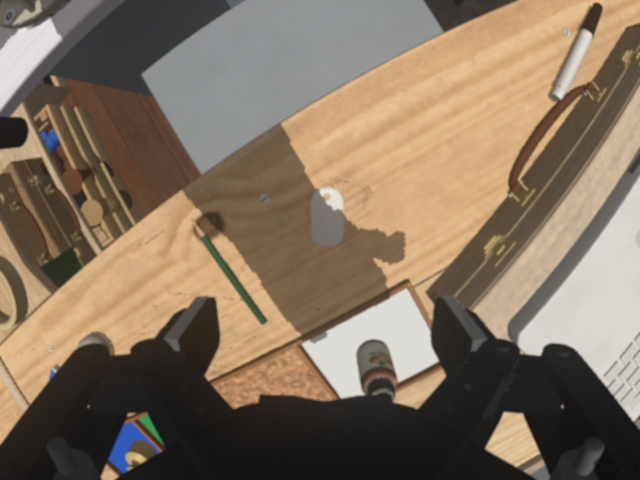

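The loupe is centred at (327,217) with its long axis along tool x. The bottle stands in the white bay at (377,370).

Request:
move_arm(linear=[[0.11, 0.02, 0.5], [0, 0, 1], [0, 0, 1], [0, 0, 1], [0, 0, 0.9], [0, 0, 0.7], [0, 0, 0.5], [0, 0, 0.3], [0, 0, 0.23], [0, 0, 0]], rot=[[0, 0, 0], [0, 0, 0], [0, 0, 0], [0, 0, 0], [0, 0, 0], [0, 0, 0], [0, 0, 0], [0, 0, 0], [0, 0, 0], [0, 0, 0]], jaw=[1, 1, 0.8, 0.6, 0.3, 0.3, 0.3, 0.3, 0.3, 0.3])

```text
t: 20.4
ee_pos: [460.9, 109.3, -14.6]
eef_rot: [-3.141, -0.001, 2.6]
wrist_force: [-1.3, 0.0, -0.3]
finger_gap: 55.5
gripper_force: 0.0
```

Request:
move_arm(linear=[[0, 0, 0], [0, 0, 0], [0, 0, 0], [0, 0, 0], [0, 0, 0], [0, 0, 0], [0, 0, 0], [0, 0, 0], [0, 0, 0], [0, 0, 0]], rot=[[0, 0, 0], [0, 0, 0], [0, 0, 0], [0, 0, 0], [0, 0, 0], [0, 0, 0], [0, 0, 0], [0, 0, 0], [0, 0, 0], [0, 0, 0]], jaw=[0.2, 0.1, 0, -0.1, -0.2, -0.3, -0.4, -0.5, -0.6, -0.7])

```text
t: 21.23
ee_pos: [461.8, 109.4, -13.1]
eef_rot: [3.141, 0.001, 2.601]
wrist_force: [-1.9, -0.1, 5.7]
finger_gap: 25.8
gripper_force: 59.5
```

Request:
move_arm(linear=[[0, 0, -0.4], [0, 0, -0.8], [0, 0, -1], [0, 0, -0.8], [0, 0, -0.4], [0, 0, 0], [0, 0, 0], [0, 0, 0], [0, 0, 0], [0, 0, 0]], rot=[[0, 0, 0], [0, 0, 0], [0, 0, 0], [0, 0, 0.5], [0, 0, 0.9], [0, 0, 1], [0, 0, 1], [0, 0, 1], [0, 0, 1], [0, 0, 1]], jaw=[-0.7, -0.7, -0.7, -0.7, -0.7, -0.7, -0.7, -0.7, -0.7, -0.7])

```text
t: 22.07
ee_pos: [461.2, 109.4, 88.2]
eef_rot: [-3.141, 0.0, 2.038]
wrist_force: [-0.2, -0.2, -0.9]
finger_gap: 26.1
gripper_force: 59.1
```

Request:
move_arm(linear=[[0, 0, 0], [0, 0, 0], [0, 0, 0], [0, 0, 0], [0, 0, 0], [0, 0, 0], [0, 0, 0], [0, 0, 0]], rot=[[0, 0, 1], [0, 0, 1], [0, 0, 1], [0, 0, 1], [0, 0, 1], [0, 0, 0.5], [0, 0, 0], [0, 0, 0]], jaw=[-0.7, -0.7, -0.7, -0.7, -0.7, -0.7, -0.7, -0.7])

```text
t: 22.73
ee_pos: [461.2, 109.4, 88.1]
eef_rot: [-3.141, 0.0, 1.564]
wrist_force: [0.2, 0.2, -0.8]
finger_gap: 26.2
gripper_force: 59.1
```

Request:
move_arm(linear=[[-0.6, 0.2, 0], [-1, 0.33, 0], [-1, 0.33, 0], [-1, 0.33, 0], [-1, 0.33, 0], [-1, 0.33, 0], [-1, 0.33, 0], [-1, 0.33, 0], [-1, 0.33, 0], [-1, 0.33, 0]], rot=[[0, 0, 0], [0, 0, 0], [0, 0, 0], [0, 0, 0], [0, 0, 0], [0, 0, 0], [0, 0, 0], [0, 0, 0], [0, 0, 0], [0, 0, 0]], jaw=[-0.7, -0.7, -0.7, -0.7, -0.7, -0.7, -0.7, -0.7, -0.7, -0.7])

```text
t: 23.57
ee_pos: [554.2, -181.0, 88.1]
eef_rot: [-3.141, -0.0, 1.563]
wrist_force: [0.2, 0.9, -0.6]
finger_gap: 25.3
gripper_force: 59.1
```

Request:
move_arm(linear=[[-1, 0.33, 0], [-1, 0.33, 0], [-1, 0.33, 0], [-0.9, 0.3, 0], [-0.6, 0.18, 0], [-0.41, 0.1, 0], [0, 0, 0], [0, 0, 0], [0, 0, 0]], rot=[[0, 0, 0], [0, 0, 0], [0, 0, 0], [0, 0, 0], [0, 0, 0], [0, 0, 0], [0, 0, 0], [0, 0, 0], [0, 0, 0]], jaw=[-0.7, -0.7, -0.7, -0.7, -0.7, -0.7, -0.7, -0.7, -0.7])

```text
t: 24.32
ee_pos: [599.4, -326.0, 87.9]
eef_rot: [-3.141, -0.001, 1.563]
wrist_force: [0.4, 0.3, -0.4]
finger_gap: 25.6
gripper_force: 59.1
```

Run:
```python
from h import *
w=wrist('w9.png');W=w['W']; st=w['st']; print(st['ee_pos'],np.degrees(st['eef_rot']),st['finger_gap'])
P=near(W,604,-266,30,40,60); print('knob',*rect(P)) if len(P)>5 else 0
P=near(W,604,-266,30,10,60); print('weight',*rect(P)) if len(P)>5 else 0
P,m=mask_pts(w,W,(0,0,640,480),(105,100,30),(130,255,255),(-6,6)); P=P[(abs(P[:,0]-604)<65)&(abs(P[:,1]+299)<75)]
print(*rect(P),P[:,:2].min(0),P[:,:2].max(0))
```

```text
[ 599.3653309  -326.04823842   87.88756073] [-1.79940843e+02 -5.81696441e-02  8.95617386e+01] 25.56494976346297
knob [ 604.9 -269.2] [17.9 17.1] 89.9 47.3 877
weight [ 602.2 -264.5] [37.9 47.9] 34.0 30.2 3269
[ 604.2 -296.2] [119.2  99.1] 89.6 1.7 19880 [ 554.26979781 -355.6134467 ] [ 653.98475914 -236.73916699]
```

View pics/w9.png

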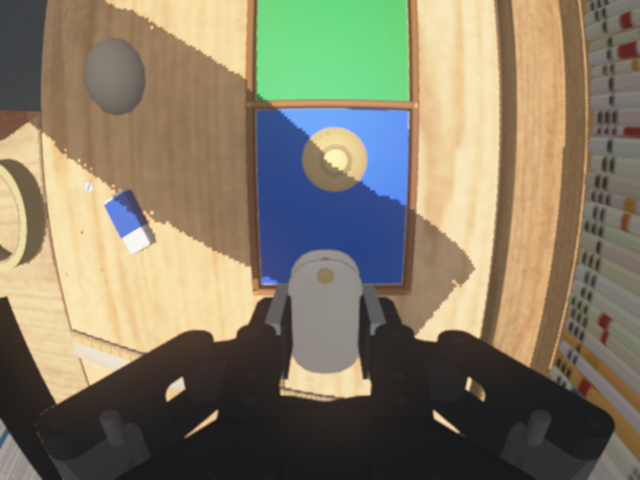

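The weight stands in the blue bay (335,158), and the loupe is held at (325,315). Shift slightly, lower and release.

Request:
move_arm(linear=[[0.07, 0.16, 0.5], [0, 0, 0.8], [0, 0, 0.8], [0, 0, 0.6], [0, 0, 0.35], [0, 0, 0.18], [0, 0, 0.1], [0, 0, 0], [0, 0, 0], [0, 0, 0]], rot=[[0, 0, 0], [0, 0, 0], [0, 0, 0], [0, 0, 0], [0, 0, 0], [0, 0, 0], [0, 0, 0], [0, 0, 0], [0, 0, 0], [0, 0, 0]], jaw=[-0.7, -0.7, -0.7, -0.7, -0.7, -0.7, -0.7, -0.7, -0.7, -0.7])

```text
t: 25.2
ee_pos: [605.6, -325.6, -10.1]
eef_rot: [3.14, 0.001, 1.562]
wrist_force: [0.1, -0.4, -0.3]
finger_gap: 25.5
gripper_force: 59.1
```

Request:
move_arm(linear=[[0, 0, 0], [0, 0, 0], [0, 0, 0], [0, 0, 0], [0, 0, 0], [0, 0, 0], [0, 0, 0], [0, 0, 0], [0, 0, -0.3], [0, 0, -0.8]], rot=[[0, 0, 0], [0, 0, 0], [0, 0, 0], [0, 0, 0], [0, 0, 0], [0, 0, 0], [0, 0, 0], [0, 0, 0], [0, 0, 0], [0, 0, 0]], jaw=[-0.4, -0.35, -0.3, -0.25, -0.2, -0.15, -0.1, -0.1, -0.1, -0.1])

```text
t: 26.03
ee_pos: [602.1, -323.3, 18.2]
eef_rot: [-3.136, -0.004, 1.562]
wrist_force: [0.3, -0.1, 0.1]
finger_gap: 38.2
gripper_force: 0.0
```

Request:
move_arm(linear=[[0, 0, -1], [0, 0, -1], [0, 0, -1], [0, 0, -1], [0, 0, -0.8], [0.4, -0.5, 0], [0.7, -0.85, 0], [0.7, -0.85, 0], [0.7, -0.85, 0], [0.7, -0.85, 0]], rot=[[0, 0, 0], [0, 0, 0], [0, 0, 0], [0, 0, 0], [0, 0, 0], [0, 0, 0], [0, 0, 0], [0, 0, 0], [0, 0, 0], [0, 0, 0]], jaw=[-0.1, 0, 0.5, 1, 1, 1, 1, 1, 1, 1])

```text
t: 26.87
ee_pos: [487.3, -227.1, 166.0]
eef_rot: [3.141, 0.001, 1.562]
wrist_force: [-0.2, -0.0, 1.7]
finger_gap: 85.3
gripper_force: 0.0
```

Request:
move_arm(linear=[[0.5, -0.6, 0], [0.35, -0.4, 0], [0, 0, 0], [0, 0, 0], [0, 0, 0], [0, 0, 0], [0, 0, 0], [0, 0, 0], [0, 0, 0]], rot=[[0, 0, 0], [0, 0, 0], [0, 0, -0.6], [0, 0, -1], [0, 0, -1], [0, 0, -1], [0, 0, -0.8], [0, 0, 0], [0, 0, 0]], jaw=[1, 1, 1, 1, 1, 1, 1, 1, 1])

```text
t: 27.62
ee_pos: [458.8, -202.3, 166.0]
eef_rot: [3.141, 0.001, 1.944]
wrist_force: [-0.9, 0.6, 0.2]
finger_gap: 85.3
gripper_force: 0.0
```

Run:
```python
from h import *
w=wrist('w10.png');W=w['W']; st=w['st']; print(st['ee_pos'],np.degrees(st['eef_rot']),st['finger_gap'])
for z in (8,14,20):
    P=near(W,455,-202,45,z,40); print('stone',*rect(P),pca(P), totool(st,*rect(P)[0]))
P=near(W,458,-306,40,6,30); print('eraser',*rect(P),pca(P))
```

```text
[ 458.83259755 -202.33591193  166.0249342 ] [1.79972128e+02 4.31415018e-02 1.11395167e+02] 85.3110095516507
stone [ 455.7 -202.5] [44.1 59.3] 20.9 27.4 2801 (array([ 455.1, -200.8]), np.float64(114.7), array([10.8, 14.1])) [ 0.03 -0.1  -0.  ]
stone [ 455.7 -202.5] [44.1 59.3] 20.9 27.4 2801 (array([ 455.1, -200.8]), np.float64(114.7), array([10.8, 14.1])) [ 0.03 -0.1  -0.  ]
stone [ 455.6 -203.3] [41.4 54.9] 26.5 28.3 2507 (array([ 455.3, -201.5]), np.float64(115.0), array([10.2, 13.4])) [ 0.01 -0.11 -0.  ]
eraser [ 458.1 -306.2] [21.4 44.7] 25.2 13.2 964 (array([ 457.5, -304.2]), np.float64(115.9), array([ 6. , 13.2]))
```

View pics/w10.png

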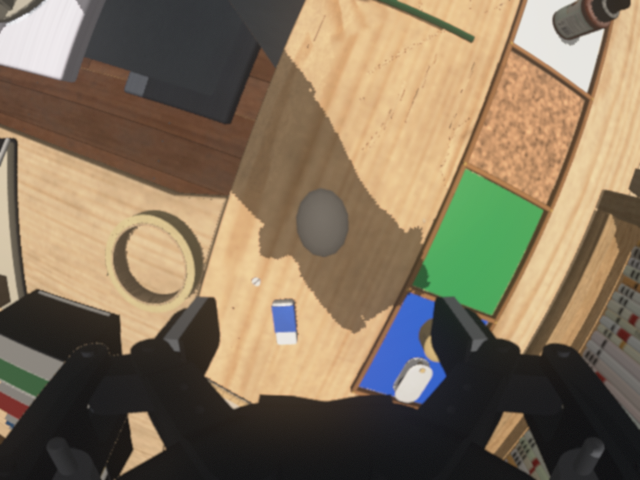

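The pebble is at (323,222) and the eraser at (285,322). The loupe (412,380) and weight (433,340) lie in the blue bay.

Request:
move_arm(linear=[[0.03, -0.1, 0.5], [0, 0, 1], [0, 0, 1], [0, 0, 1], [0, 0, 0.9], [0, 0, 0.7], [0, 0, 0.5], [0, 0, 0.25], [0, 0, 0.15], [0, 0, 0]], rot=[[0, 0, -0.4], [0, 0, 0], [0, 0, 0], [0, 0, 0], [0, 0, 0], [0, 0, 0], [0, 0, 0], [0, 0, 0], [0, 0, 0], [0, 0, 0]], jaw=[1, 1, 1, 0.9, 0.7, 0.7, 0.7, 0.7, 0.7, 0.7])

```text
t: 28.5
ee_pos: [455.4, -202.5, -15.0]
eef_rot: [-3.141, -0.001, 1.98]
wrist_force: [0.3, 0.3, 0.5]
finger_gap: 72.5
gripper_force: 0.0
```

Request:
move_arm(linear=[[0, 0, 0], [0, 0, 0], [0, 0, 0], [0, 0, 0], [0, 0, 0], [0, 0, 0], [0, 0, 0], [0, 0, 0], [0, 0, 0], [0, 0, 0]], rot=[[0, 0, 0], [0, 0, 0], [0, 0, 0], [0, 0, 0], [0, 0, 0], [0, 0, 0], [0, 0, 0], [0, 0, 0], [0, 0, 0], [0, 0, 0]], jaw=[0.5, 0.4, 0.3, 0.2, 0.1, 0, -0.1, -0.2, -0.3, -0.4])

```text
t: 29.33
ee_pos: [456.2, -202.7, -13.6]
eef_rot: [3.141, 0.001, 1.981]
wrist_force: [-1.6, 1.5, 7.7]
finger_gap: 41.0
gripper_force: 59.8
```

Request:
move_arm(linear=[[0, 0, -0.4], [0, 0, -0.8], [0, 0, -1], [0, 0, -0.8], [0, 0, -0.4], [0, 0, 0], [0, 0, 0], [0, 0, 0], [0, 0, 0], [0.5, 0.5, 0]], rot=[[0, 0, 0], [0, 0, 0], [0, 0, 0], [0, 0, 0.5], [0, 0, 1], [0, 0, 1], [0, 0, 1], [0, 0, 0.8], [0, 0, 0.4], [0, 0, 0]], jaw=[-0.4, -0.4, -0.4, -0.4, -0.4, -0.4, -0.4, -0.4, -0.4, -0.4])

```text
t: 30.17
ee_pos: [468.6, -188.7, 86.9]
eef_rot: [-3.139, 0.0, 1.566]
wrist_force: [0.2, -0.6, -1.8]
finger_gap: 41.2
gripper_force: 61.6
```

Request:
move_arm(linear=[[0.8, 0.8, 0], [0.9, 0.85, 0], [0.9, 0.85, 0], [0.9, 0.85, 0], [0.7, 0.7, 0], [0.5, 0.46, 0], [0, 0, 0], [0, 0, 0], [0, 0, 0]], rot=[[0, 0, 0], [0, 0, 0], [0, 0, 0], [0, 0, 0], [0, 0, 0], [0, 0, 0], [0, 0, 0], [0, 0, 0], [0, 0, 0]], jaw=[-0.4, -0.4, -0.4, -0.4, -0.4, -0.4, -0.4, -0.4, -0.4])

```text
t: 30.92
ee_pos: [604.8, -46.6, 86.6]
eef_rot: [-3.139, 0.0, 1.571]
wrist_force: [-0.7, -1.0, -2.7]
finger_gap: 40.8
gripper_force: 61.7
```

Run:
```python
from h import *
w=wrist('w11.png');W=w['W']; st=w['st']; print(st['ee_pos'],np.degrees(st['eef_rot']),st['finger_gap'],st['wrist_force'])
P=W[(abs(W[...,0]-607)<75)&(abs(W[...,1]-0)<60)&(W[...,2]>5.5)&(W[...,2]<15)]; print('wall',len(P),P[:,:2].min(0),P[:,:2].max(0))
P,m=mask_pts(w,W,(0,0,640,480),(0,0,100),(180,40,255),(-4,5)); P=P[(abs(P[:,0]-608)<60)&(abs(P[:,1]-78)<75)]
print('white',*rect(P),P[:,:2].min(0),P[:,:2].max(0))
P=near(W,607,77,30,60,110); print('bottle',*rect(P)) if len(P)>5 else 0
```

```text
[604.80795559 -46.61232529  86.63565287] [-1.79879865e+02  6.47773397e-03  9.00148657e+01] 40.77208812827348 [-0.70648072 -0.97183985 -2.70553304]
wall 4483 [550.3753708  -59.91174732] [661.7599567   59.99583874]
white [606.4  69.9] [102.2 100.8] 89.9 1.6 18012 [555.8727166   18.72060041] [656.88930756 120.86479009]
bottle [606.6  73. ] [25.8 31.8] 86.4 77.2 2963
```

View pics/w11.png

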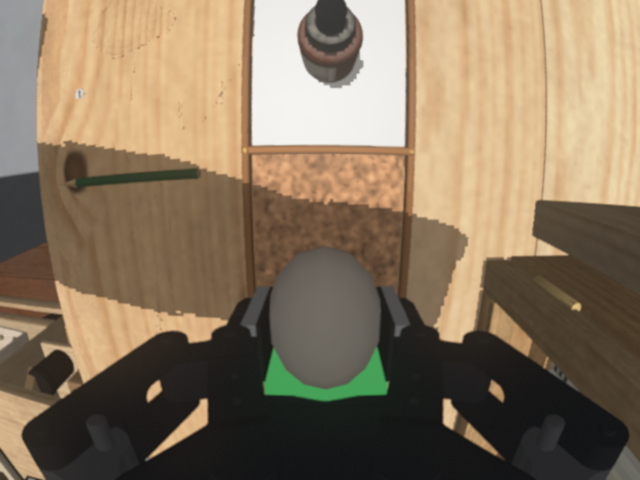

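The pebble hangs over the cork bay (325,315), and the bottle stands in the white bay (330,40). Lower and release.

Request:
move_arm(linear=[[0, 0, 0.5], [0, 0, 0.8], [0, 0, 0.8], [0, 0, 0.6], [0, 0, 0.35], [0, 0, 0.15], [0, 0, 0.1], [0, 0, 0], [0, 0, 0], [0, 0, 0]], rot=[[0, 0, 0], [0, 0, 0], [0, 0, 0], [0, 0, 0], [0, 0, 0], [0, 0, 0], [0, 0, 0], [0, 0, 0], [0, 0, 0], [0, 0, 0]], jaw=[-0.4, -0.4, -0.4, -0.4, -0.4, -0.4, -0.4, -0.4, -0.4, -0.4])

```text
t: 31.8
ee_pos: [606.9, -46.8, -10.3]
eef_rot: [3.139, 0.001, 1.571]
wrist_force: [-0.2, -0.1, -2.9]
finger_gap: 41.0
gripper_force: 61.7
```

Request:
move_arm(linear=[[0, 0, 0], [0, 0, 0], [0, 0, 0], [0, 0, 0], [0, 0, 0], [0, 0, 0], [0, 0, 0], [0, 0, 0], [0, 0, -0.3], [0, 0, -0.8]], rot=[[0, 0, 0], [0, 0, 0], [0, 0, 0], [0, 0, 0], [0, 0, 0], [0, 0, 0], [0, 0, 0], [0, 0, 0], [0, 0, 0], [0, 0, 0]], jaw=[0, 0.05, 0.1, 0.15, 0.2, 0.25, 0.25, 0.25, 0.25, 0.25])

```text
t: 32.63
ee_pos: [602.9, -46.0, 18.7]
eef_rot: [-3.135, -0.001, 1.571]
wrist_force: [-0.0, 0.6, -0.1]
finger_gap: 53.3
gripper_force: 0.0
```

Request:
move_arm(linear=[[0, 0, -1], [0, 0, -1], [0, 0, -1], [0, 0, -1], [0, 0, -0.9], [-0.5, -0.3, 0], [-0.9, -0.5, 0], [-0.9, -0.5, 0], [-0.9, -0.5, 0], [-0.9, -0.5, 0]], rot=[[0, 0, 0], [0, 0, 0], [0, 0, 0], [0, 0, 0], [0, 0, 0], [0, 0, 0], [0, 0, 0], [0, 0, 0], [0, 0, 0], [0, 0, 0]], jaw=[0.25, 0.25, 0.25, 0.5, 1, 1, 1, 1, 1, 1])

```text
t: 33.47
ee_pos: [536.2, -170.4, 169.3]
eef_rot: [3.141, 0.001, 1.572]
wrist_force: [0.1, 0.0, 0.8]
finger_gap: 85.5
gripper_force: 0.0
```

Request:
move_arm(linear=[[-0.9, -0.5, 0], [-0.9, -0.5, 0], [-0.9, -0.5, 0], [-0.9, -0.5, 0], [-0.6, -0.35, 0], [-0.37, -0.25, 0], [0, 0, 0], [0, 0, 0], [0, 0, 0], [0, 0, 0]], rot=[[0, 0, 0], [0, 0, 0], [0, 0, 0], [0, 0, 0], [0, 0, 0], [0, 0, -0.5], [0, 0, -1], [0, 0, -1], [0, 0, -1], [0, 0, -1]], jaw=[1, 1, 1, 1, 1, 1, 1, 1, 1, 1])

```text
t: 34.3
ee_pos: [458.7, -306.9, 169.1]
eef_rot: [3.141, 0.0, 1.967]
wrist_force: [-0.4, 0.6, 0.6]
finger_gap: 85.5
gripper_force: 0.0
```

Request:
move_arm(linear=[[0, 0, 0], [0, 0, 0], [0, 0, 0], [0, 0, 0]], rot=[[0, 0, -0.5], [0, 0, 0], [0, 0, 0], [0, 0, 0]], jaw=[1, 1, 1, 1])

```text
t: 34.63
ee_pos: [459.0, -306.6, 168.8]
eef_rot: [3.141, 0.0, 2.006]
wrist_force: [-0.2, 0.2, -0.0]
finger_gap: 85.4
gripper_force: 0.0
```

Run:
```python
from h import *
w=wrist('w12.png');W=w['W']; st=w['st']; print(st['ee_pos'],np.degrees(st['eef_rot']),st['finger_gap'])
P=near(W,458,-306,40,6,30); print('eraser',*rect(P),pca(P),totool(st,*rect(P)[0]))
P=near(W,606,-46,45,6,40); print('stone',*rect(P),P[:,2].max()) if len(P)>5 else 0
```

```text
[ 458.95119047 -306.64585142  168.79357525] [1.79994262e+02 2.55901586e-02 1.14941811e+02] 85.35774245697613
eraser [ 458.  -306.9] [19.9 44.7] 25.4 13.1 1217 (array([ 457.7, -306. ]), np.float64(115.9), array([ 5.8, 13. ])) [ 0.01 -0.03 -0.  ]
stone [604.  -49.7] [55.  41.7] 84.0 25.6 1686 34.32108236087811
```

Request:
move_arm(linear=[[0.01, -0.03, 0.5], [0, 0, 1], [0, 0, 1], [0, 0, 1], [0, 0, 0.9], [0, 0, 0.7], [0, 0, 0.5], [0, 0, 0.3], [0, 0, 0.2], [0, 0, 0]], rot=[[0, 0, 0], [0, 0, 0], [0, 0, 0], [0, 0, 0], [0, 0, 0], [0, 0, 0], [0, 0, 0], [0, 0, 0], [0, 0, 0], [0, 0, 0]], jaw=[1, 1, 0.8, 0.6, 0.3, 0.1, 0.1, 0.1, 0.1, 0.1])

```text
t: 35.52
ee_pos: [457.9, -306.6, -14.7]
eef_rot: [-3.141, -0.0, 2.007]
wrist_force: [-0.4, 0.7, 1.0]
finger_gap: 47.2
gripper_force: 0.0
```

Request:
move_arm(linear=[[0, 0, 0], [0, 0, 0], [0, 0, 0], [0, 0, 0], [0, 0, 0], [0, 0, 0], [0, 0, 0], [0, 0, 0], [0, 0, 0], [0, 0, 0]], rot=[[0, 0, 0], [0, 0, 0], [0, 0, 0], [0, 0, 0], [0, 0, 0], [0, 0, 0], [0, 0, 0], [0, 0, 0], [0, 0, 0], [0, 0, 0]], jaw=[0, -0.1, -0.2, -0.3, -0.4, -0.5, -0.6, -0.7, -0.8, -0.8])

```text
t: 36.35
ee_pos: [459.0, -308.0, -12.7]
eef_rot: [3.141, 0.003, 2.007]
wrist_force: [-1.3, 0.4, 9.8]
finger_gap: 18.6
gripper_force: 61.0
```

Request:
move_arm(linear=[[0, 0, -0.4], [0, 0, -0.8], [0, 0, -1], [0, 0, -0.8], [0, 0, -0.4], [0, 0, 0], [0, 0, 0], [0, 0, 0], [0, 0, 0], [0.5, 0.5, 0]], rot=[[0, 0, 0], [0, 0, 0], [0, 0, 0], [0, 0, 0.6], [0, 0, 1], [0, 0, 1], [0, 0, 1], [0, 0, 0.9], [0, 0, 0.5], [0, 0, 0]], jaw=[-0.8, -0.8, -0.8, -0.8, -0.8, -0.8, -0.8, -0.8, -0.8, -0.8])

```text
t: 37.18
ee_pos: [471.7, -293.6, 87.7]
eef_rot: [-3.141, 0.001, 1.565]
wrist_force: [0.1, 0.3, -0.3]
finger_gap: 19.1
gripper_force: 58.7
```

Request:
move_arm(linear=[[0.7, 0.7, 0], [0.8, 0.8, 0], [0.8, 0.8, 0], [0.8, 0.85, 0], [0.6, 0.8, 0], [0.33, 0.42, 0], [0, 0, 0], [0, 0, 0], [0, 0, 0]], rot=[[0, 0, 0], [0, 0, 0], [0, 0, 0], [0, 0, 0], [0, 0, 0], [0, 0, 0], [0, 0, 0], [0, 0, 0], [0, 0, 0]], jaw=[-0.8, -0.8, -0.8, -0.8, -0.8, -0.8, -0.8, -0.8, -0.8])

```text
t: 37.93
ee_pos: [603.4, -171.1, 87.3]
eef_rot: [-3.141, 0.0, 1.571]
wrist_force: [0.1, -0.5, -0.9]
finger_gap: 19.3
gripper_force: 58.8
```

Run:
```python
from h import *
w=wrist('w13.png');W=w['W']; st=w['st']; print(st['ee_pos'],np.degrees(st['eef_rot']),st['finger_gap'])
P,m=mask_pts(w,W,(0,0,640,480),(45,100,30),(85,255,255),(-6,6)); P=P[(abs(P[:,0]-605)<65)&(abs(P[:,1]+172)<75)]
print('green',*rect(P),P[:,:2].min(0),P[:,:2].max(0))
P=near(W,606,-46,45,6,40); print('stone',*rect(P),P[:,2].max()) if len(P)>5 else 0
```

```text
[ 603.36317624 -171.06184586   87.25118767] [-1.79950450e+02  1.01387295e-02  8.99993653e+01] 19.264859648406485
green [ 604.8 -170.6] [117.6  98.7] 89.2 1.7 17878 [ 554.89758184 -230.07172596] [ 654.50197831 -112.14469403]
stone [606.  -48.3] [43.7 58.6] 0.9 27.7 5120 34.317576226076824
```

View pics/w13.png

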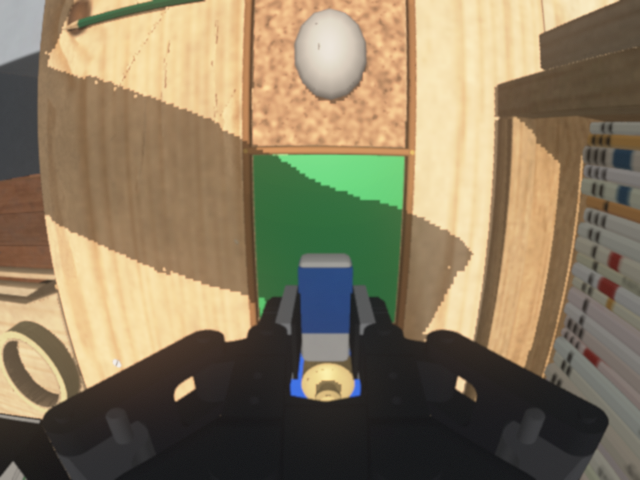

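The pebble lies in the cork bay (331,55), and the eraser is held over the green bay (325,305). Lower, release and retreat.

Request:
move_arm(linear=[[0, 0, 0.5], [0, 0, 0.8], [0, 0, 0.8], [0, 0, 0.6], [0, 0, 0.35], [0, 0, 0.15], [0, 0, 0.1], [0, 0, 0], [0, 0, 0], [0, 0, 0]], rot=[[0, 0, 0], [0, 0, 0], [0, 0, 0], [0, 0, 0], [0, 0, 0], [0, 0, 0], [0, 0, 0], [0, 0, 0], [0, 0, 0], [0, 0, 0]], jaw=[-0.8, -0.8, -0.8, -0.8, -0.8, -0.8, -0.8, -0.8, -0.8, -0.8])

```text
t: 38.82
ee_pos: [605.0, -171.3, -10.3]
eef_rot: [3.14, 0.001, 1.571]
wrist_force: [-1.1, -0.7, 0.1]
finger_gap: 19.3
gripper_force: 58.8
```

Request:
move_arm(linear=[[0, 0, 0], [0, 0, 0], [0, 0, 0], [0, 0, 0], [0, 0, 0], [0, 0, 0], [0, 0, 0], [0, 0, 0], [0, 0, -0.3], [0, 0, -0.8]], rot=[[0, 0, 0], [0, 0, 0], [0, 0, 0], [0, 0, 0], [0, 0, 0], [0, 0, 0], [0, 0, 0], [0, 0, 0], [0, 0, 0], [0, 0, 0]], jaw=[-0.5, -0.45, -0.4, -0.35, -0.3, -0.25, -0.2, -0.2, -0.2, -0.2])

```text
t: 39.65
ee_pos: [601.3, -169.7, 18.6]
eef_rot: [-3.135, -0.003, 1.571]
wrist_force: [0.1, 1.2, -0.4]
finger_gap: 34.4
gripper_force: 0.0
```

Request:
move_arm(linear=[[0, 0, -1], [0, 0, -1], [0, 0, -1], [0, 0, -1], [0, -0.9, -0.9], [0, -0.9, -0.9], [0, -0.9, -0.5], [0, -0.9, 0], [0, 0, 0], [0, 0, 0]], rot=[[0, 0, 0], [0, 0, 0], [0, 0, 0], [0, 0, 0], [0, 0, 0], [0, 0, 0], [0, 0, 0], [0, 0, 0], [0, 0, 0], [0, 0, 0]], jaw=[-0.2, -0.2, -0.2, -0.2, 0, 0, 0, 0, 0, 0])

```text
t: 40.48
ee_pos: [495.3, -170.9, 211.8]
eef_rot: [3.14, 0.001, 1.57]
wrist_force: [0.3, -0.5, 0.5]
finger_gap: 42.5
gripper_force: 0.0
```

Run:
```python
from h import *
w=wrist('w14.png');W=w['W']; print(w['st']['ee_pos'])
s=robot.snapshot('scene'); Ws=cloud(s)
for nm,V in(('wrist',W),('scene',Ws)):
  for n,a in dict(eraser=(605,-171,42,6,30),stone=(606,-47,42,6,45),bottle=(607,76,42,20,110),weight=(604,-268,24,8,60),loupe=(604,-326,32,6,30)).items():
    P=near(V,*a); print(nm,n,*(rect(P) if len(P)>5 else [len(P)]),P[:,2].max().round(1) if len(P) else '')
h=cv2.cvtColor(s['img'],cv2.COLOR_RGB2HSV)
P,m=mask_pts(s,Ws,(300,260,385,310),(40,60,20),(90,255,200),(-5,15)); print('pencil',*rect(P))
```

```text
[ 495.27110302 -170.87642604  211.77944155]
wrist eraser [ 603.9 -170.2] [45.5 21.5] 88.5 12.9 923 15.9
wrist stone [604.4 -48.1] [43.6 56.9] 20.9 27.1 2026 34.3
wrist bottle 0 
wrist weight [ 606.7 -265.8] [32.1 36.3] 36.3 30.0 993 49.5
wrist loupe 0 
scene eraser [ 608.3 -166.6] [24.4 47.2] 2.9 13.2 121 15.6
scene stone [603.8 -40.4] [49.9 39.8] 49.1 23.8 344 34.6
scene bottle [605.6  83.3] [32.9 26.1] 27.8 55.4 621 102.2
scene weight [ 604.7 -260.5] [37.7 29.3] 26.5 27.0 221 50.0
scene loupe [ 606.4 -329.9] [54.8 30.8] 80.0 16.2 82 18.5
pencil [469.1   5.7] [ 4.9 99.6] 89.9 6.7 94
```

View pics/w14.png

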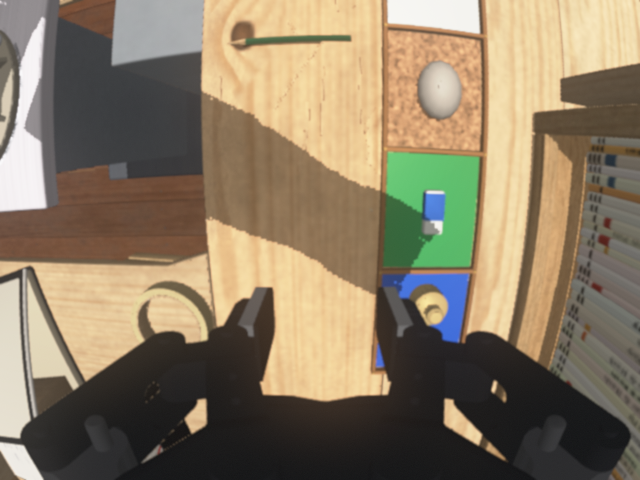

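The eraser (433,212), pebble (440,90) and weight (430,308) are in their bays and the pencil is unmoved. The depth readings put the bottle upright and the loupe flat. Handing in.

```bash
python3 -c "
from plant import robot
print(robot.job_done())"
```

```text
the job is handed in; nothing more can be done
None
```

All five things are sorted into their bays in the order asked, the bottle stayed upright and the pencil was left where it was; the job was handed in at about 41 s, but I viewed 15 pictures, one over the limit of 14, and no verdict came back.

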